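Clamp a tube stub in the fit-up fixture

TASK

Take the tube stub with the hexagon nut out of the white rack, stand it fully home in the nest of the fit-up fixture between the clamp's open jaws, then squeeze the clamp's two handles together, gently and only as hard as it needs, until the resistance peaks and gives and the clamp stays locked on the stub by itself. The handles are light and bend under more than about 18 N, so feel for the snap and stop there, without pressing the closed handles on against their stop; leave the other things where they are.

Things in the scene. Friction and masses are not known exactly. Their poses are not given: they have to be found in the camera images.
- stub_mid (a point): Middle of the stub to be clamped (half-way up its axis, 72.5 mm above its foot). Stainless tube, 25 mm diameter, 145 mm tall, upright, with a hexagon nut 36 mm across flats from 62 to 80 mm above the foot (a 31 mm shoulder on it up to 88 mm); grasp it on the bare tube above that. Axis = z. About 0.2 to 0.3 kg. It stands 25 mm deep in one of the rack's three holes, with its foot 10 mm above the table.
- stub_foot (a point): Centre of the stub's lower end face (edge chamfered 2 mm); 72.5 mm below stub_mid.
- rack: White plastic block, 70 mm (its x) by 190 mm (its y) by 35 mm high, fixed; origin under its centre. Three holes in a row along its y at -60, 0 and +60 mm, each holding one stub; which hole holds which stub varies.
- flanged_mid (a point): Middle of a like stub, told by its round flange (40 mm disc, 68 to 76 mm above the foot). Leave it in the rack.
- plain_mid (a point): Middle of a like stub without nut or flange. Leave it in the rack.
- fixture: Fit-up fixture, fixed to the table: aluminium base plate 145 x 85 x 10 mm with a swivel post that carries a squeeze-action toggle clamp, lying level with its middle plane 55 mm above the table. Origin on the table under the post's axis; x points from the post to the nest, the handles reach the other way (-x) over the bare table, y is the line across which handles and jaws close, z is up.
- nest: Steel block 50 x 50 mm, its top 32 mm above the table, with the round hole that takes the stub's foot: 27 mm wide, 20 mm deep, chamfered 2 mm. Its axis stands 58 mm along the fixture's x from the post. Origin under its centre, 10 mm above the table.
- nest_mouth (a point): Centre of the hole's mouth, 32 mm above the table.
- nest_floor (a point): Centre of the hole's floor, 12 mm above the table: the stub's foot rests here when home.
- frame: Clamp frame, swinging freely on the post a few degrees either way, so the clamp centres itself on the stub: carries the handle on the fixture's +y side and, crossing at the post, the V jaw on the -y side of the nest. Origin on the post, 55 mm above the table. The jaws fill heights 46 to 64 mm; open, they leave about 4 mm or more either side of a stub in the nest.
- jaw: Moving jaw on the +y side of the nest, carrying a screw spindle with a sprung 16 mm rubber tip; driven by the handles through a toggle. How far the spindle is screwed in varies: the more, the harder the squeeze. With a stub in the jaws the squeeze needed rises, peaks, falls off and then the handles run on by themselves, and the toggle holds the jaws shut; let go before that and it springs open. With nothing in the jaws there is no resistance.
- handle_a (a point): Grip point of the handle on the frame (+y side), on the handle's centre line, 100 mm from the post and 55 mm above the table. Handle: black round bar 13 mm thick, 90 mm of it graspable, bowed outward most at this point.
- handle_b (a point): Grip point of the other handle (-y side), likewise. Open, the two grip points are about 54 mm apart (67 mm over the outsides); squeezing along the fixture's y at these points brings them together. The peak takes 5 to 12 N on each handle, differing from time to time; after it the force falls to nothing and the handles run the last 2 or 3 mm each to a hard stop by themselves. Pressing them on against that stop with more than about 10 N harms the toggle.
- lever: The lever that ends in the handle on the -y side (handle_b), hinged inside the clamp by the toggle pins. Origin at an inner pin.
- tip_face (a point): Centre of the rubber tip's face.
- wrench: Steel open-ended wrench, 190 mm, lying; bystander.
- gauge: Round pressure gauge, 62 mm wide, 30 mm high, lying on its back; bystander.
- bottle: Small jar with a blue cap, 44 mm wide, 85 mm tall; bystander.
- collar: Steel ring, 44 mm wide, 14 mm high, lying flat; bystander.
- cap: Grey plastic end cap, 42 mm wide, 26 mm high; bystander.
- driver: Screwdriver, 180 mm, lying; bystander.
Things that resemble listed ones, but are neither listed nor needed, are in the scene too. Leave any blue look-alike of the part that bears stub_mid alone.

How it is judged:
On the way:
1. the stub with the hexagon nut stands home in the nest while the jaws are still open (z of stub_foot in the frame of nest_floor below 0.004 m and horizontal distance between stub_foot and nest_floor below 0.005 m and contact force between jaw and stub below 1 N), for 0.1 s.
At the end, for the whole second after the job is handed in: The stub stands upright (within 4 degrees) with its foot on the nest's floor (within 4 mm in height, 5 mm sideways), and the clamp, let go, stays locked and grips it by itself (the jaw presses on it with more than 8 N), all at rest (z of stub_foot in the frame of nest_floor below 0.004 m and horizontal distance between stub_foot and nest_floor below 0.005 m and angle between stub_mid's own z axis and vertical below 0.07 rad and contact force between jaw and stub above 8 N and linear speed of each of stub, jaw below 0.02 m/s); the robot touches nothing.
It fails at once if a handle is squeezed with more than 18 N, or the clamp pushed with more than 36 N in all (contact force between the fingers and lever above 18 N or contact force between the fingers and fixture above 36 N).
It fails at once if the handles, already snapped shut (grip points less than 29 mm apart), are pressed on against their stop with more than 10 N (distance between handle_a and handle_b below 0.029 m and contact force between the fingers and lever above 10 N).
It fails at once if the stub is rammed into the nest (more than 30 N) (contact force between stub and nest above 30 N).
It fails at once if another stub is moved (more than 15 mm) (distance of any of flanged_mid, plain_mid from where it was at the start of the episode above 0.015 m).
It fails at once if a bystander is pushed away (more than 30 mm) (distance of any of wrench, gauge, bottle, collar, cap, driver from where it was at the start of the episode above 0.03 m).
It also fails if it takes over 61 s, if anything falls off the work surface, if the arm or the gripper's body presses on something with over 40 N, if the wrist force passes 120 N, or if a joint passes its speed limit or range.

ROBOT

A 7-joint arm with a two-finger parallel gripper is mounted at the origin on the work surface. World frame = base frame: x ahead of the robot, y to its left, z up, the work surface at z = 0. Lengths are in m, angles in rad, forces in N, time in s.
With the tool pointing down it reaches from about 0.4 to 0.925 m from the base axis. Payload 5.6 kg.
Tool frame: the origin (TCP) lies midway between the tips of the shut fingers; the grasp point (between the pads) lies hold_point_z behind it (hold_point_z is the distance from the TCP to the grasp point, in m); z points along the fingers, y is the line along which they close (so a half turn about z gives the same grasp; the last joint's range is limited). The gripper opens to 85 mm and grips with 20 to 120 N. Pads are 22 mm wide; open, the fingers measure 114 mm over their backs; the gripper's body (76 mm by 85 mm) begins 54 mm behind the grasp point. The pads swing forward as they close: fully open they stand 13 mm farther back than shut.
Start: joints at [-1.349, 0.468, -0.012, 1.603, 0.006, 1.071, -0.056], TCP at [0.17, 0.627, 0.231] pointing down, gripper open.
Joint ranges: [-2.53, 2.53], [-0.31, 2.02], [-1.57, 1.55], [0.28, 2.44], [-1.29, 4.43], [0.15, 1.84], [-2.92, 2.92]. Speed limits (rad/s): [2.57, 2.57, 3.14, 3.14, 3.14, 3.14, 3.14].

INTERFACE

Orientations are given as [roll, pitch, yaw] about the fixed x, y, z axes, in that order (R = Rz(yaw) Ry(pitch) Rx(roll)).
In Python, from bench import state, camera, close_job, hold_point_z gives the robot as it stands.
- The arm moves only by the tool apply_moves, never from a script. Its argument "series" is a list of rows, each an object of numbers: "grip": the opening, from 0 (shut) to 1 (fully open); "tx", "ty", "tz": the shift along the tool's x, y, z in m; "twist": the turn about the tool's z in rad. A call has 1 to 20 rows; each row shifts and turns the commanded pose from where the row before left it, along the tool's axes as they then stand; what a row does not reach is not made up. A row lasts 1/8 s, in which the tool goes at most 62.5 mm and 10.7 degrees, less where a joint would pass 70% of its speed; a pose out of reach is approached as far as the arm can. A call is refused whole if a number of a shift passes 0.0625 or a number of a turn 0.188, either way. A call with a gripper value outside its range is refused whole. The fingers move at their own pace and stop on an object; "newtons" is the grip in N (left out, the last holds). Time passes only in rows, so rows that do not move let the fingers close. It gives the time, the measured TCP pose, the force, the opening and the grip force at its end, in the units of the state.
- state(): the state, without advancing time (a new reading comes with each control period).
- camera(name): name is "scene" or "top" or "wrist"; returns a dict with "frame" (420x560x3 uint8, red, green, blue), "range_z" (420x560 float32, m along the optical axis (not along the pixel's ray), 0 where there is no reading), "K" (3x3 intrinsics, pixels), "dist_coeffs" ([k1, k2, p1, p2, k3] as OpenCV has them; the pictures are not rectified), "origin" and "attitude" of the camera in the world. Camera axes: x right, y down, z forward; pixel columns grow to the right and rows downward; lengths in m; the calibration is good to about 2 mm. A picture is of the moment at which its call begins.
- close_job(): hands the job in; it is judged then, once.
The state is a dict: "t": time; "qpos": joint angles; "dq": joint speeds; "tau": joint torques, N m; "position": TCP position; "orientation": TCP orientation; "force": force on the tool from outside, world axes, zero at the start; "wrist_torque": the same for the moment, N m; "width": finger opening in m; "gripper_force": force on a finger pad.
Only numpy, scipy, OpenCV 4.12 (cv2) and the standard library are available. Lean on these libraries where they do the work, as an engineer would, in place of code of your own. Each camera call takes 0.05 s, during which the arm holds its last target. There are 200 camera calls.

## Working session

There is one attempt and no reset: what is moved stays moved. The work goes in short steps, Python scripts to look and compute and a tool call to move; the robot and the scene stay as the last step left them, time stands still between calls to the robot, and variables do not carry over. Pictures are saved under pics/ and viewed, at most 10 in all, crops included, and the job is handed in when it is done.

Besides the shell and the picture viewer there is one more tool, called after "Request:" by a JSON object that holds its "name" and its "arguments", one argument or row to a line. apply_moves: Moves the arm, as the interface text tells. Its arguments: {"type":"object","properties":{"series":{"type":"array"},"newtons":{"type":"number"}},"required":["series"]}

```bash
mkdir -p pics; cat > h.py <<'E'
import numpy as np,cv2
from bench import state,camera,hold_point_z
def cloud(c):
    z=c["range_z"];h,w=z.shape
    u,v=np.meshgrid(np.arange(w),np.arange(h))
    p=cv2.undistortPoints(np.stack([u,v],-1).reshape(-1,1,2).astype(np.float64),c["K"],np.array(c["dist_coeffs"])).reshape(h,w,2)
    P=np.dstack([p[...,0]*z,p[...,1]*z,z])
    a=np.array(c["attitude"])
    from scipy.spatial.transform import Rotation as Ro
    R=a if a.shape==(3,3) else Ro.from_euler('xyz',a).as_matrix() if a.size==3 else None
    W=P@R.T+np.array(c["origin"]); W[z==0]=np.nan
    return W
def save(n,im): cv2.imwrite(n,im[...,::-1])
E
python3 - <<'E'
from h import *
print(hold_point_z,state())
for n in("scene","top"):
    c=camera(n);print(n,c["K"],c["origin"],c["attitude"],c["dist_coeffs"])
    np.savez(f"{n}.npz",**{k:c[k] for k in c})
    save(f"pics/{n}.png",cv2.resize(c["frame"],(800,600)))
E
```

```text
0.0187 {'t': 0.0, 'qpos': array([-1.34899405,  0.46839279, -0.01157152,  1.60367054,  0.00598684,
        1.07140638, -0.05633005]), 'dq': array([ 0.00089769,  0.001113  ,  0.00188436,  0.00117069,  0.0017871 ,
       -0.00130228, -0.00054423]), 'tau': array([ 3.81532527e-04, -5.32398355e+01,  2.18445284e-02, -2.51302832e+01,
        1.14384462e-02,  7.79202324e-03,  2.55429069e-05]), 'position': array([0.17004636, 0.62675643, 0.23030877]), 'orientation': array([-3.13975445e+00,  1.30197170e-04,  2.87666247e+00]), 'force': array([ 0.42767295,  0.53683541, -0.12211365]), 'wrist_torque': array([-0.03014311,  0.00119242,  0.04164359]), 'gripper_force': 0.0, 'width': 0.08505305904283378}
scene [[494.95062104   0.         278.31590342]
 [  0.         494.95062104 216.21940325]
 [  0.           0.           1.        ]] [1.33413465 0.21975269 0.79258329] [-2.32660428 -0.01033161  1.81986306] [0.01471156 0.         0.         0.         0.        ]
top [[529.6504112    0.         278.05805085]
 [  0.         529.6504112  216.53755008]
 [  0.           0.           1.        ]] [0.43967291 0.03657113 1.45272699] [-3.04997526 -0.00399556 -1.57190978] [-0.1903419  0.         0.         0.         0.       ]
```

View pics/scene.png

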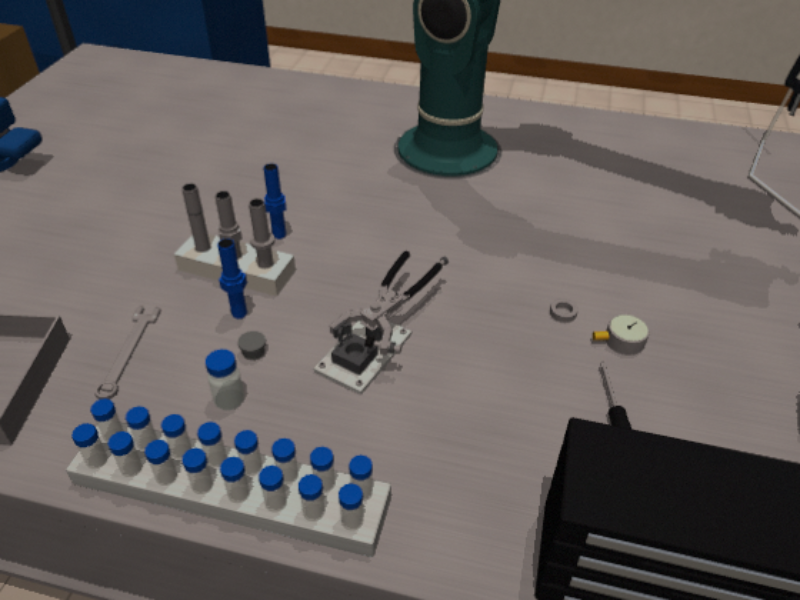

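View pics/top.png

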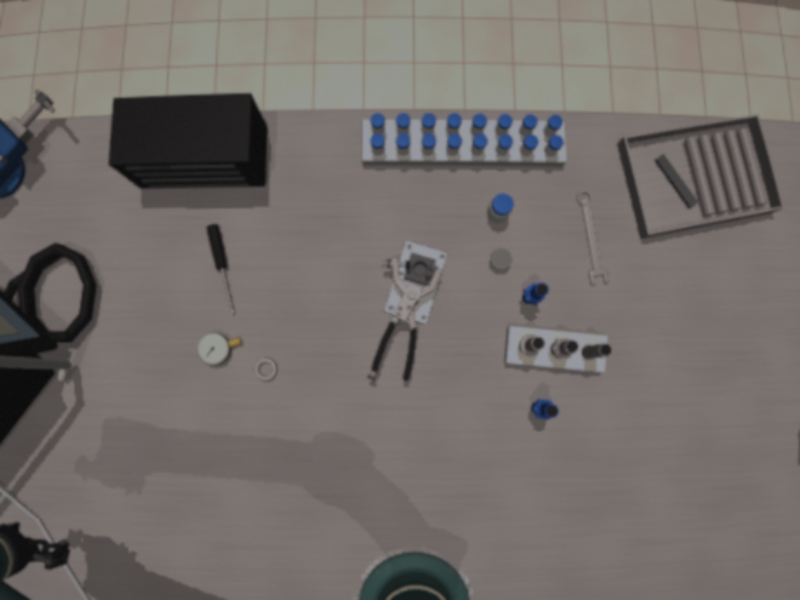

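The overview shows the rack near (235,265) in the scene view and (557,350) in the top view. The clamp is near (365,330) in scene and (410,300) in top, with blue look-alikes beside the rack. I'll measure both and zoom in to tell the nut from the flange.

```bash
python3 - <<'E'
from h import *
S=np.load("scene.npz");T=np.load("top.npz")
a=cv2.resize(S["frame"][105:210,115:215],(400,420),interpolation=cv2.INTER_CUBIC)
b=cv2.resize(S["frame"][165:275,215:320],(400,420),interpolation=cv2.INTER_CUBIC)
save("pics/crop1.png",np.hstack([a,b]))
for nm,c in(("top",T),("scene",S)):
    W=cloud(c);f=c["frame"].astype(int);Z=W[...,2]
    blue=(f[...,2]-f[...,0]>25)
    reg=(W[...,0]>.3)&(W[...,0]<.75)&(W[...,1]<-.05)&(W[...,1]>-.5)
    m=(reg&(Z>.135)&(Z<.18)&~blue).astype(np.uint8)
    n,l,s,ce=cv2.connectedComponentsWithStats(m)
    for i in range(1,n):
        if s[i,4]>5:
            p=W[l==i];print(nm,"stubtop",s[i,4],np.median(p,0).round(4),p.min(0).round(3),p.max(0).round(3))
    m=reg&(Z>.028)&(Z<.042)&(f.min(-1)>120)
    p=W[m][:,:2].astype(np.float32);r=cv2.minAreaRect(p);print(nm,"rack",m.sum(),r)
    reg2=(W[...,0]>.3)&(W[...,0]<.75)&(W[...,1]<.15)&(W[...,1]>-.05)
    m=(reg2&(Z>.004)&(Z<.016)&(f.min(-1)>110))
    if m.sum()>20:print(nm,"plate",m.sum(),cv2.minAreaRect(W[m][:,:2].astype(np.float32)))
    m=(reg2&(Z>.035)&(Z<.075)&(f.max(-1)<60)).astype(np.uint8)
    n,l,s,ce=cv2.connectedComponentsWithStats(m)
    for i in range(1,n):
        if s[i,4]>25:
            p=W[l==i];print(nm,"dark",s[i,4],ce[i],p.mean(0).round(4),cv2.minAreaRect(p[:,:2].astype(np.float32)))
    m=(reg2&(Z>.026)&(Z<.037)&(f.max(-1)<110));print(nm,"nest",m.sum(),cv2.minAreaRect(W[m][:,:2].astype(np.float32)))
E
```

```text
top stubtop 61 [ 0.5963 -0.2239  0.1462] [ 0.588 -0.235  0.138] [ 0.609 -0.213  0.151]
top stubtop 94 [ 0.5005 -0.2103  0.1544] [ 0.488 -0.224  0.137] [ 0.513 -0.199  0.161]
top stubtop 96 [ 0.4944 -0.2681  0.1541] [ 0.483 -0.283  0.137] [ 0.506 -0.257  0.162]
top stubtop 90 [ 0.4874 -0.3294  0.1551] [ 0.475 -0.342  0.135] [ 0.5   -0.319  0.165]
top stubtop 55 [ 0.3841 -0.2381  0.1455] [ 0.372 -0.247  0.139] [ 0.394 -0.228  0.153]
top rack 934 ((0.49530723690986633, -0.27089253067970276), (0.18968826532363892, 0.06985624134540558), 84.26028442382812)
top plate 1446 ((0.5254976749420166, 0.049876030534505844), (0.4483068287372589, 0.1996481865644455), 0.01837940700352192)
top dark 146 [267.71232877 242.2739726 ] [0.4997 0.0581 0.0606] ((0.4996988773345947, 0.058078184723854065), (0.012163110077381134, 0.09284788370132446), 68.58617401123047)
top dark 136 [286.94117647 248.03676471] [0.4845 0.0076 0.0605] ((0.48575735092163086, 0.0072816950269043446), (0.011862173676490784, 0.09375515580177307), 81.6729965209961)
top nest 201 ((0.6288856863975525, -0.00621294230222702), (0.049860090017
[... 861 characters left out ...]
549731194973, 0.09707190096378326), 80.84070587158203)
scene dark 159 [296.2327044  196.29559748] [0.504  0.0584 0.0594] ((0.5025004744529724, 0.058988407254219055), (0.01387537457048893, 0.09615328907966614), 67.383544921875)
scene dark 93 [239.4516129  231.44086022] [ 0.642  -0.0325  0.0571] ((0.6383750438690186, -0.03289099410176277), (0.015373420901596546, 0.033615946769714355), 64.5260238647461)
scene dark 46 [258.58695652 239.45652174] [0.6548 0.0128 0.0578] ((0.6537836194038391, 0.012098866514861584), (0.012736423872411251, 0.01614304631948471), 31.17816162109375)
scene nest 386 ((0.6360405683517456, -0.00901024416089058), (0.05302129685878754, 0.08036727458238602), 72.00272369384766)
```

View pics/crop1.png

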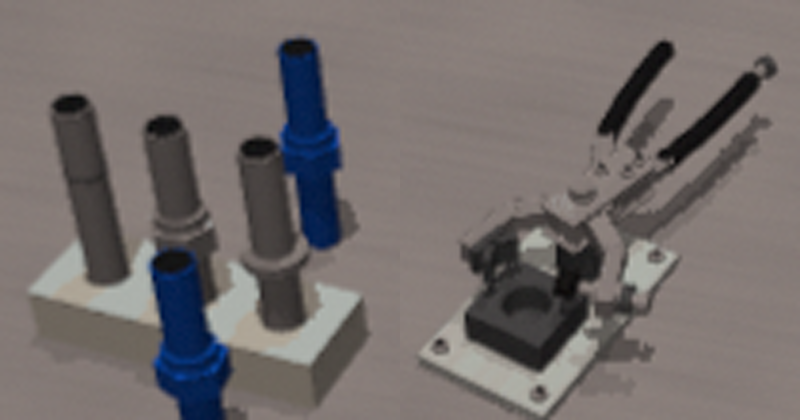

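The crop shows the middle stub with a nut and shoulder, the right one with a thin flange and the left one plain. I'll turn the tool so it closes along the rack's x, then look at the fixture from above on the way.

Request:
{"name": "apply_moves", "arguments": {
  "series": [
    {"grip": 1,"twist": 0.1756},
    {"twist": 0.1756},
    {"twist": 0.1756},
    {"twist": 0.1756},
    {"twist": 0.1756},
    {"twist": 0.1756},
    {"twist": 0.1756},
    {"twist": 0.1756}
  ]
}}

```text
$.series[0]: bad value
```

Request:
{"name": "apply_moves", "arguments": {
  "series": [
    {"tx": -0.04,"ty": 0.035,"tz": -0.003},
    {"tx": -0.04,"ty": 0.035,"tz": -0.003},
    {"tx": -0.04,"ty": 0.035,"tz": -0.003},
    {"tx": -0.04,"ty": 0.035,"tz": -0.003},
    {"tx": -0.04,"ty": 0.035,"tz": -0.003},
    {"tx": -0.04,"ty": 0.035,"tz": -0.003},
    {"tx": -0.04,"ty": 0.035,"tz": -0.003},
    {"tx": -0.04,"ty": 0.035,"tz": -0.003},
    {"tx": -0.04,"ty": 0.035,"tz": -0.003},
    {"tx": -0.04,"ty": 0.035,"tz": -0.003},
    {"tx": -0.04,"ty": 0.035,"tz": -0.003},
    {"tx": -0.04,"ty": 0.035,"tz": -0.003},
    {"tx": -0.04,"ty": 0.035,"tz": -0.003},
    {"tx": -0.04,"ty": 0.035,"tz": -0.003},
    {"tx": 0}
  ]
}}

```text
$.series[0]: bad value
```

```bash
python3 - <<'E'
from h import *
c=camera("wrist");np.savez("w1.npz",**c);s=state();print(s["t"],s["position"],s["orientation"],c["origin"],c["attitude"],c["K"][0],c["dist_coeffs"])
save("pics/w1.png",cv2.resize(c["frame"],(800,600)))
E
```

```text
0.15 [0.17004977 0.62690717 0.23053741] [-3.14018219e+00  1.14889776e-04  2.87675031e+00] [0.09503587 0.64837592 0.37288209] [2.83443308e+00 1.67933199e-04 1.30630593e+00] [303.38375085   0.         276.39118321] [-0.04033001  0.          0.          0.          0.        ]
```

View pics/w1.png

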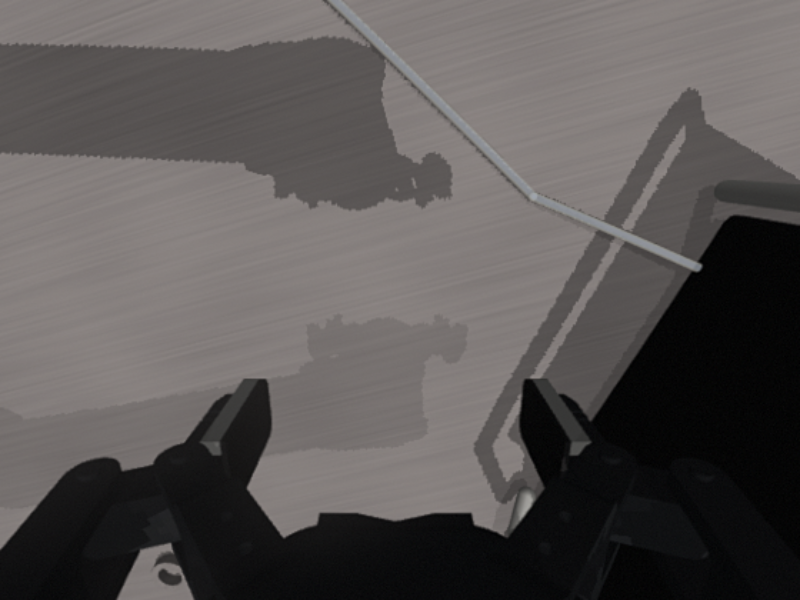

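The bad value is probably a missing key, so I'll give every key in each row. The wrist view shows only table and shadow; this camera looks ahead along tool +x, with the fingers at the bottom of the image.

Request:
{"name": "apply_moves", "arguments": {
  "series": [
    {"grip": 1,"tx": 0,"ty": 0,"tz": 0,"twist": 0.1756},
    {"grip": 1,"tx": 0,"ty": 0,"tz": 0,"twist": 0.1756},
    {"grip": 1,"tx": 0,"ty": 0,"tz": 0,"twist": 0.1756},
    {"grip": 1,"tx": 0,"ty": 0,"tz": 0,"twist": 0.1756},
    {"grip": 1,"tx": 0,"ty": 0,"tz": 0,"twist": 0.1756},
    {"grip": 1,"tx": 0,"ty": 0,"tz": 0,"twist": 0.1756},
    {"grip": 1,"tx": 0,"ty": 0,"tz": 0,"twist": 0.1756},
    {"grip": 1,"tx": 0,"ty": 0,"tz": 0,"twist": 0.1756}
  ],
  "newtons": 30
}}

```text
t: 1.15
position: [0.17, 0.6271, 0.2309]
orientation: [-3.142, 0.001, 1.466]
force: [0.2, -0.0, 0.1]
width: 0.0855
gripper_force: 0.0
```

Request:
{"name": "apply_moves", "arguments": {
  "series": [
    {"grip": 1,"tx": -0.0425,"ty": 0.0345,"tz": -0.003,"twist": 0},
    {"grip": 1,"tx": -0.0425,"ty": 0.0345,"tz": -0.003,"twist": 0},
    {"grip": 1,"tx": -0.0425,"ty": 0.0345,"tz": -0.003,"twist": 0},
    {"grip": 1,"tx": -0.0425,"ty": 0.0345,"tz": -0.003,"twist": 0},
    {"grip": 1,"tx": -0.0425,"ty": 0.0345,"tz": -0.003,"twist": 0},
    {"grip": 1,"tx": -0.0425,"ty": 0.0345,"tz": -0.003,"twist": 0},
    {"grip": 1,"tx": -0.0425,"ty": 0.0345,"tz": -0.003,"twist": 0},
    {"grip": 1,"tx": -0.0425,"ty": 0.0345,"tz": -0.003,"twist": 0},
    {"grip": 1,"tx": -0.0425,"ty": 0.0345,"tz": -0.003,"twist": 0},
    {"grip": 1,"tx": -0.0425,"ty": 0.0345,"tz": -0.003,"twist": 0},
    {"grip": 1,"tx": -0.0425,"ty": 0.0345,"tz": -0.003,"twist": 0},
    {"grip": 1,"tx": -0.0425,"ty": 0.0345,"tz": -0.003,"twist": 0},
    {"grip": 1,"tx": -0.0425,"ty": 0.0345,"tz": -0.003,"twist": 0},
    {"grip": 1,"tx": -0.0425,"ty": 0.0345,"tz": -0.003,"twist": 0},
    {"grip": 1,"tx": -0.0425,"ty": 0.0345,"tz": -0.003,"twist": 0},
    {"grip": 1,"tx": 0,"ty": 0,"tz": 0,"twist": 0},
    {"grip": 1,"tx": 0,"ty": 0,"tz": 0,"twist": 0}
  ]
}}

```text
t: 3.28
position: [0.6217, -0.0576, 0.2756]
orientation: [-3.14, -0.0, 1.472]
force: [0.1, 0.6, -0.2]
width: 0.0854
gripper_force: 0.0
```

```bash
python3 - <<'E'
from h import *
c=camera("wrist");np.savez("w1.npz",**c);s=state();print(s["t"],s["position"],s["orientation"],s["qpos"],c["origin"],c["attitude"])
save("pics/w2.png",cv2.resize(c["frame"],(800,600)))
E
```

```text
3.325 [ 0.6216753  -0.05669873  0.27577669] [-3.14035511e+00 -9.20485328e-04  1.47336333e+00] [-0.45661239  0.43219325  0.67182417  1.65607752 -0.28973682  1.15630797
  0.19120535] [0.62937475 0.02050423 0.41814384] [ 2.83575493e+00  1.97002816e-03 -9.85231232e-02]
```

View pics/w2.png

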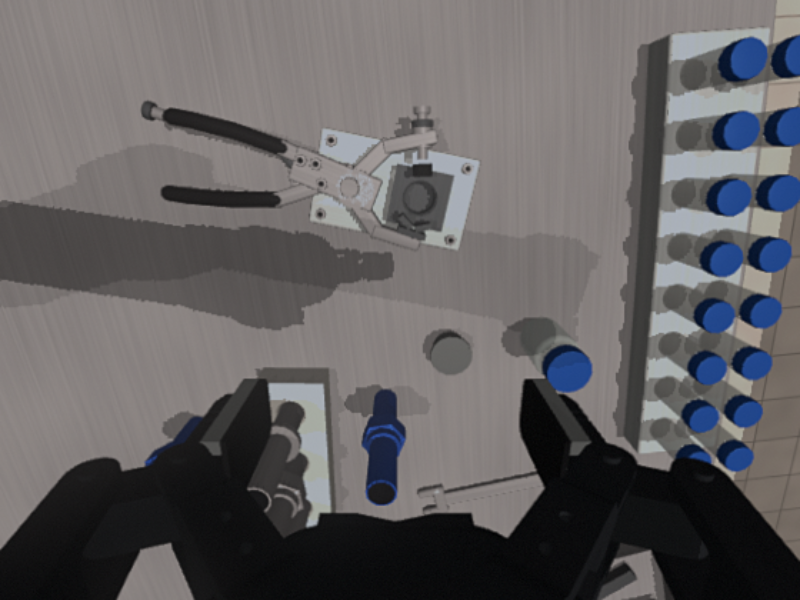

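The wrist view shows the nest hole near (419,196), the post near (349,187), plate screws at about (331,141), (468,168), (320,214) and (450,240), and handles at about (225,130) and (220,197). Now I'll measure them properly.

```bash
cat >> h.py <<'E'
def ray(c,u,v,z):
    from scipy.spatial.transform import Rotation as Ro
    p=cv2.undistortPoints(np.array([[[u,v]]],float),c["K"],np.array(c["dist_coeffs"])).reshape(2)
    d=Ro.from_euler('xyz',c["attitude"]).as_matrix()@np.array([p[0],p[1],1]);o=np.array(c["origin"])
    return o+d*(z-o[2])/d[2]
E
python3 - <<'E'
from h import *
c=np.load("w1.npz");W=cloud(c);f=c["frame"].astype(int);g=f.mean(-1)
win=np.zeros(g.shape,bool);win[60:185,95:345]=1
sx=.7
for u,v in((331,141),(468,168),(320,214),(450,240)): print("bolt",ray(c,u*sx,v*sx,.012).round(4))
print("post",ray(c,349*sx,187*sx,.062).round(4), np.nanmedian(W[129:133,242:247].reshape(-1,3),0))
# nest hole: depth below nest top
x,y,Z=W[...,0],W[...,1],W[...,2]
hw=np.zeros(g.shape,bool);hw[115:160,270:320]=1
print(np.round(g[122:154:2,276:314:2]).astype(int))
print(np.round(Z[122:154:3,276:314:3]*1000))
m=(win&(Z<.014)&(Z>.006)&(g>110)).astype(np.uint8)
pm=cv2.minAreaRect(W[m>0][:,:2].astype(np.float32));print("plate",m.sum(),pm)
m=(win&(Z>.035)&(Z<.08)&(g<60)).astype(np.uint8)
n,l,s,ce=cv2.connectedComponentsWithStats(m)
for i in range(1,n):
    if s[i,4]>30:
        p=W[l==i];print("dark",s[i],ce[i],p.mean(0).round(4),cv2.minAreaRect(p[:,:2].astype(np.float32)))
E
```

```text
bolt [0.5742 0.0453 0.012 ]
bolt [0.6938 0.0104 0.012 ]
bolt [ 0.5551 -0.0172  0.012 ]
bolt [ 0.6735 -0.0533  0.012 ]
post [0.5905 0.0063 0.062 ] [0.59155077 0.00722407 0.07403001]
[[109  84  85  82  60  59  58  38  41  41  43  41  39  55  79  84  85  83
   86]
 [ 93  83  87  86  72  75  87  78  76  82  82  83  82  85  87  87  87  87
   85]
 [ 86  83  86  84  86  88  85  82  73  72  74  83  87  87  86  87  87  86
   86]
 [ 85  84  86  85  87  80  62  69  64  55  57  60  69  86  85  87  86  86
   86]
 [ 83  83  85  85  80  67  76  87  86  87  71  59  59  63  86  88  86  85
   86]
 [ 84  84  84  85  66  77  80  87  85  86  84  69  59  50  73  88  85  84
   86]
 [ 83  84  83  76  72  81  85  84  86  85  86  83  58  56  61  87  85  84
   85]
 [ 82  84  84  65  76  82  84  84  85  85  85  83  69  57  48  80  84  85
   85]
 [ 83  85  83  67  76  76  85  84  84  85  85  83  72  56  45  76  83  85
   83]
 [ 82  85  84  66  77  77  85  83  85  85  84  85  59  54  53  81  83  85
   83]
 [ 81  83  84  69  67  76  85  84  84  84  84  82  58  46  61  84  84  84
   87]
 [ 83  81  85  77  61  76  8
[... 964 characters left out ...]
. 32. 31. 32. 10.]]
plate 3073 ((0.6243771314620972, -0.0028621256351470947), (0.0854572132229805, 0.14572839438915253), 73.48262786865234)
dark [114  76  87  32 965] [156.51606218  90.29948187] [0.4985 0.0601 0.0602] ((0.4983122944831848, 0.06015366315841675), (0.014187757857143879, 0.10060865432024002), 68.44727325439453)
dark [289 115  14   9 116] [295.24137931 119.00862069] [0.6494 0.0136 0.0611] ((0.6499128341674805, 0.013499179854989052), (0.008776822127401829, 0.014872928149998188), 84.49729919433594)
dark [113 130  83  15 870] [153.92413793 137.86781609] [0.4845 0.0093 0.0601] ((0.48442956805229187, 0.008763240650296211), (0.01417967863380909, 0.09668106585741043), 80.67982482910156)
```

Request:
{"name": "apply_moves", "arguments": {
  "series": [
    {"grip": 1,"tx": -0.0455,"ty": -0.0176,"tz": 0,"twist": 0},
    {"grip": 1,"tx": -0.0455,"ty": -0.0176,"tz": 0,"twist": 0},
    {"grip": 1,"tx": -0.0455,"ty": -0.0176,"tz": 0,"twist": 0},
    {"grip": 1,"tx": -0.0455,"ty": -0.0176,"tz": 0,"twist": 0},
    {"grip": 1,"tx": -0.0455,"ty": -0.0176,"tz": 0,"twist": 0},
    {"grip": 1,"tx": -0.0455,"ty": -0.0176,"tz": 0,"twist": 0},
    {"grip": 1,"tx": 0,"ty": 0,"tz": 0,"twist": 0},
    {"grip": 1,"tx": 0,"ty": 0,"tz": 0,"twist": 0}
  ]
}}

```text
t: 4.32
position: [0.491, -0.3174, 0.2762]
orientation: [3.141, -0.002, 1.474]
force: [0.8, -0.0, 0.5]
width: 0.0853
gripper_force: 0.0
```

```bash
python3 - <<'E'
from h import *
c=np.load("w1.npz");W=cloud(c);Z=W[...,2]
m=np.zeros(Z.shape,np.uint8);m[124:152,278:308]=((Z<.0285)&(Z>0))[124:152,278:308]
n,l,s,ce=cv2.connectedComponentsWithStats(m);i=1+s[1:,4].argmax();ct=cv2.findContours((l==i).astype(np.uint8),0,1)[0][0]
e=cv2.fitEllipse(ct);print("hole",e,ray(c,*e[0],.031),s[i])
c=camera("wrist");np.savez("w2.npz",**c);s=state();print(s["t"],s["position"],s["orientation"])
save("pics/w3.png",cv2.resize(c["frame"],(800,600)))
W=cloud(c);f=c["frame"].astype(int);x,y,Z=np.moveaxis(W,-1,0)
m=((Z>.135)&(Z<.17)&(f[...,2]-f[...,0]<20)&(x>.46)&(x<.54)&(y>-.37)&(y<-.18)).astype(np.uint8)
n,l,st,ce=cv2.connectedComponentsWithStats(m)
for i in range(1,n):
    if st[i,4]>15: p=W[l==i];print(st[i],ce[i],p.min(0).round(4),p.max(0).round(4))
m=(Z>.03)&(Z<.04)&(f.min(-1)>110)&(x>.42)&(x<.57)&(y<-.15);print("rack",m.sum(),cv2.minAreaRect(W[m][:,:2].astype(np.float32)))
E
```

```text
hole ((293.46087646484375, 138.2229461669922), (20.111108779907227, 20.54248809814453), 82.0775375366211) [ 0.647015   -0.00984364  0.031     ] [283 128  22  21 351]
4.375 [ 0.491316   -0.31695743  0.27612816] [ 3.14134572e+00 -1.48486610e-03  1.47550685e+00]
[259  62  31  34 807] [273.92565056  78.26517968] [ 0.4866 -0.223   0.1351] [ 0.5112 -0.1985  0.1574]
[260 137  29  30 657] [273.67732116 151.65449011] [ 0.4809 -0.2819  0.1352] [ 0.505  -0.2582  0.1572]
[261 200  27  31 664] [273.70933735 214.98343373] [ 0.4749 -0.342   0.1351] [ 0.4992 -0.3169  0.1573]
rack 5273 ((0.492797315120697, -0.2700284421443939), (0.1895509660243988, 0.07051407545804977), 84.16414642333984)
```

View pics/w3.png

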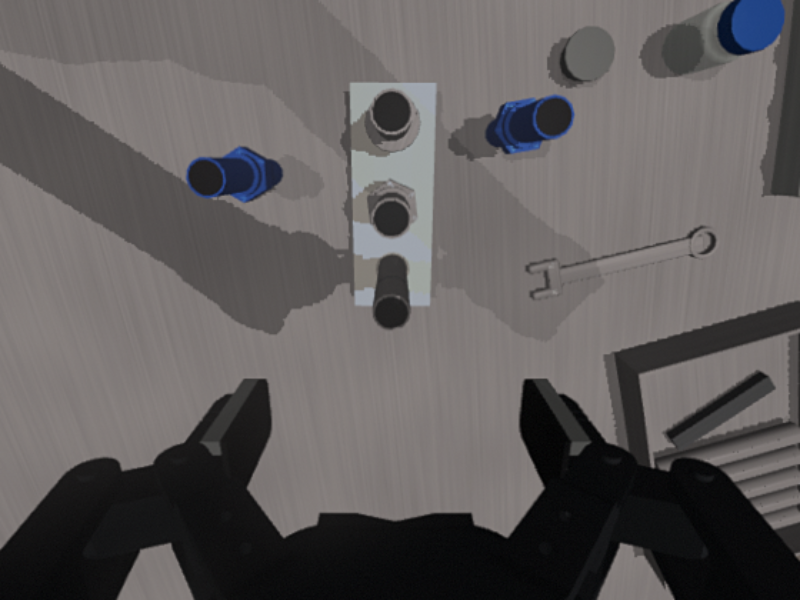

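The picture confirms the hex nut stub in the middle at (390,215), with the flange above it and the plain stub below. It measures (0.493, -0.270), and the nest hole is at (0.647, -0.010). Next I move over it, descend and grip.

Request:
{"name": "apply_moves", "arguments": {
  "series": [
    {"grip": 1,"tx": 0.047,"ty": -0.003,"tz": 0,"twist": 0},
    {"grip": 1,"tx": 0,"ty": 0,"tz": 0,"twist": 0},
    {"grip": 1,"tx": 0,"ty": 0,"tz": 0.042,"twist": 0},
    {"grip": 1,"tx": 0,"ty": 0,"tz": 0.042,"twist": 0},
    {"grip": 1,"tx": 0,"ty": 0,"tz": 0.042,"twist": 0},
    {"grip": 1,"tx": 0,"ty": 0,"tz": 0.04,"twist": 0},
    {"grip": 1,"tx": 0,"ty": 0,"tz": 0,"twist": 0},
    {"grip": 0.6,"tx": 0,"ty": 0,"tz": 0,"twist": 0},
    {"grip": 0.4,"tx": 0,"ty": 0,"tz": 0,"twist": 0},
    {"grip": 0,"tx": 0,"ty": 0,"tz": 0,"twist": 0},
    {"grip": 0,"tx": 0,"ty": 0,"tz": 0,"twist": 0},
    {"grip": 0,"tx": 0,"ty": 0,"tz": 0,"twist": 0},
    {"grip": 0,"tx": 0,"ty": 0,"tz": 0,"twist": 0},
    {"grip": 0,"tx": 0,"ty": 0,"tz": 0,"twist": 0}
  ],
  "newtons": 40
}}

```text
t: 6.12
position: [0.4926, -0.2726, 0.1115]
orientation: [3.14, 0.0, 1.472]
force: [-0.6, 0.3, 7.1]
width: 0.024
gripper_force: 39.2
```

Request:
{"name": "apply_moves", "arguments": {
  "series": [
    {"grip": 0,"tx": 0,"ty": 0,"tz": -0.02,"twist": 0},
    {"grip": 0,"tx": 0,"ty": 0,"tz": -0.03,"twist": 0},
    {"grip": 0,"tx": 0,"ty": 0,"tz": -0.04,"twist": 0},
    {"grip": 0,"tx": 0,"ty": 0,"tz": -0.04,"twist": 0},
    {"grip": 0,"tx": 0,"ty": 0,"tz": -0.035,"twist": 0},
    {"grip": 0,"tx": 0.02,"ty": 0.01,"tz": 0,"twist": 0},
    {"grip": 0,"tx": 0.04,"ty": 0.02,"tz": 0,"twist": 0},
    {"grip": 0,"tx": 0.05,"ty": 0.025,"tz": 0,"twist": 0},
    {"grip": 0,"tx": 0.05,"ty": 0.025,"tz": 0,"twist": 0},
    {"grip": 0,"tx": 0.05,"ty": 0.025,"tz": 0,"twist": 0},
    {"grip": 0,"tx": 0.04,"ty": 0.015,"tz": 0,"twist": 0},
    {"grip": 0,"tx": 0.024,"ty": 0.0073,"tz": 0,"twist": 0},
    {"grip": 0,"tx": 0,"ty": 0,"tz": 0.03,"twist": 0},
    {"grip": 0,"tx": 0,"ty": 0,"tz": 0.03,"twist": 0},
    {"grip": 0,"tx": 0,"ty": 0,"tz": 0,"twist": 0},
    {"grip": 0,"tx": 0,"ty": 0,"tz": 0,"twist": 0}
  ]
}}

```text
t: 8.12
position: [0.646, -0.0132, 0.2168]
orientation: [3.14, 0.0, 1.471]
force: [0.2, -0.9, -2.6]
width: 0.024
gripper_force: 40.0
```

```bash
python3 - <<'E'
from h import *
s=state();print(s["t"],s["position"],s["orientation"],s["force"],s["width"])
px,py,pz=s["position"]
for n in("top","scene"):
    c=camera(n);W=cloud(c);x,y,Z=np.moveaxis(W,-1,0)
    if n=="scene":
        save("pics/s2.png",cv2.resize(c["frame"][130:290,180:360],(720,640))[:600])
    for lo,hi in((pz-.098,pz-.05),(pz-.02,pz),(pz,pz+.06)):
        m=(abs(x-px)<.03)&(abs(y-py)<.03)&(Z>lo)&(Z<hi)
        if m.sum()>5:p=W[m];print(n,lo.round(3),hi.round(3),m.sum(),p.min(0).round(4),p.max(0).round(4))
E
```

```text
8.125 [ 0.64598589 -0.01321763  0.21677024] [3.14001856e+00 3.06525203e-04 1.47076169e+00] [ 0.1911232  -0.90545997 -2.63210584] 0.023958916230635164
scene 0.119 0.167 233 [ 0.6452 -0.0246  0.119 ] [ 6.619e-01 -4.000e-04  1.666e-01]
scene 0.197 0.217 139 [ 0.6365 -0.0277  0.197 ] [0.6656 0.0029 0.2164]
scene 0.217 0.277 403 [ 0.6166 -0.0269  0.2168] [0.6758 0.0019 0.2768]
```

View pics/s2.png

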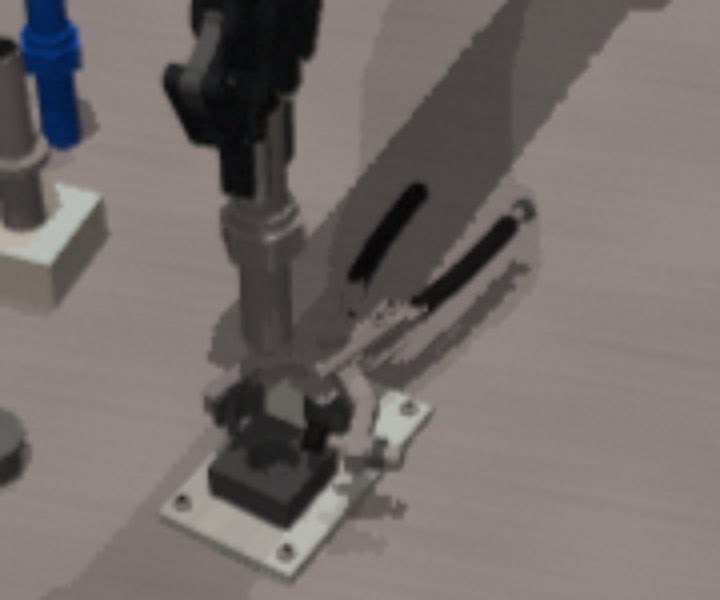

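The stub hangs upright over the open jaws, its foot at about (262,340) in the crop above the nest hole, and it agrees with the measured hole within about 1 mm. Next is a guarded descent.

Request:
{"name": "apply_moves", "arguments": {
  "series": [
    {"grip": 0,"tx": 0.001,"ty": 0,"tz": 0.025,"twist": 0},
    {"grip": 0,"tx": 0,"ty": 0,"tz": 0.025,"twist": 0},
    {"grip": 0,"tx": 0,"ty": 0,"tz": 0.015,"twist": 0},
    {"grip": 0,"tx": 0,"ty": 0,"tz": 0.01,"twist": 0},
    {"grip": 0,"tx": 0,"ty": 0,"tz": 0.004,"twist": 0},
    {"grip": 0,"tx": 0,"ty": 0,"tz": 0.002,"twist": 0},
    {"grip": 0,"tx": 0,"ty": 0,"tz": 0,"twist": 0}
  ]
}}

```text
t: 9.1
position: [0.6459, -0.0113, 0.1347]
orientation: [3.141, -0.0, 1.472]
force: [-0.2, -0.8, -1.8]
width: 0.0242
gripper_force: 40.0
```

Request:
{"name": "apply_moves", "arguments": {
  "series": [
    {"grip": 0,"tx": 0,"ty": 0,"tz": 0.001,"twist": 0},
    {"grip": 0,"tx": 0,"ty": 0,"tz": 0.001,"twist": 0},
    {"grip": 0,"tx": 0,"ty": 0,"tz": 0.001,"twist": 0}
  ]
}}

```text
t: 9.48
position: [0.6457, -0.0112, 0.1314]
orientation: [3.141, -0.0, 1.472]
force: [0.7, 0.4, -2.9]
width: 0.0239
gripper_force: 40.1
```

The foot is already inside the mouth with no contact, so I carry on down.

Request:
{"name": "apply_moves", "arguments": {
  "series": [
    {"grip": 0,"tx": 0,"ty": 0,"tz": 0.002,"twist": 0},
    {"grip": 0,"tx": 0,"ty": 0,"tz": 0.002,"twist": 0},
    {"grip": 0,"tx": 0,"ty": 0,"tz": 0.002,"twist": 0},
    {"grip": 0,"tx": 0,"ty": 0,"tz": 0,"twist": 0}
  ]
}}

```text
t: 9.98
position: [0.6459, -0.0115, 0.1252]
orientation: [3.141, 0.0, 1.472]
force: [1.2, -0.5, -4.1]
width: 0.0237
gripper_force: 40.1
```

Request:
{"name": "apply_moves", "arguments": {
  "series": [
    {"grip": 0,"tx": 0,"ty": 0,"tz": 0.002,"twist": 0},
    {"grip": 0,"tx": 0,"ty": 0,"tz": 0.002,"twist": 0},
    {"grip": 0,"tx": 0,"ty": 0,"tz": 0.002,"twist": 0},
    {"grip": 0,"tx": 0,"ty": 0,"tz": 0.002,"twist": 0},
    {"grip": 0,"tx": 0,"ty": 0,"tz": 0,"twist": 0}
  ]
}}

```text
t: 10.6
position: [0.6458, -0.0114, 0.1171]
orientation: [3.141, 0.0, 1.472]
force: [4.1, -1.3, -3.5]
width: 0.0237
gripper_force: 40.2
```

Request:
{"name": "apply_moves", "arguments": {
  "series": [
    {"grip": 0,"tx": 0,"ty": 0.0008,"tz": 0.001,"twist": 0},
    {"grip": 0,"tx": 0,"ty": 0,"tz": 0.001,"twist": 0},
    {"grip": 0,"tx": 0,"ty": 0,"tz": 0.001,"twist": 0},
    {"grip": 0,"tx": 0,"ty": 0,"tz": 0,"twist": 0}
  ]
}}

```text
t: 11.1
position: [0.6463, -0.0113, 0.1141]
orientation: [-3.141, 0.0, 1.472]
force: [1.6, -1.8, -2.3]
width: 0.024
gripper_force: 40.2
```

Request:
{"name": "apply_moves", "arguments": {
  "series": [
    {"grip": 0,"tx": 0,"ty": 0,"tz": 0.0007,"twist": 0},
    {"grip": 0.4,"tx": 0,"ty": 0,"tz": 0,"twist": 0},
    {"grip": 1,"tx": 0,"ty": 0,"tz": 0,"twist": 0},
    {"grip": 1,"tx": 0,"ty": 0,"tz": 0,"twist": 0},
    {"grip": 1,"tx": 0,"ty": 0,"tz": 0,"twist": 0},
    {"grip": 1,"tx": 0,"ty": 0,"tz": 0,"twist": 0},
    {"grip": 1,"tx": 0,"ty": 0,"tz": -0.03,"twist": 0},
    {"grip": 1,"tx": 0,"ty": 0,"tz": -0.05,"twist": 0},
    {"grip": 1,"tx": 0,"ty": 0,"tz": -0.05,"twist": 0},
    {"grip": 1,"tx": -0.055,"ty": 0,"tz": -0.03,"twist": 0},
    {"grip": 1,"tx": -0.05,"ty": 0,"tz": 0,"twist": 0},
    {"grip": 1,"tx": 0,"ty": 0,"tz": 0,"twist": 0},
    {"grip": 1,"tx": 0,"ty": 0,"tz": 0,"twist": 0}
  ]
}}

```text
t: 12.72
position: [0.636, -0.1151, 0.2733]
orientation: [-3.141, -0.001, 1.472]
force: [0.2, 1.4, -0.7]
width: 0.0853
gripper_force: 0.0
```

```bash
python3 - <<'E'
from h import *
c=camera("wrist");np.savez("w3.npz",**c);s=state();print(s["t"],s["position"],s["orientation"])
save("pics/w4.png",cv2.resize(c["frame"],(800,600)))
W=cloud(c);f=c["frame"].astype(int);g=f.mean(-1);x,y,Z=np.moveaxis(W,-1,0)
m=(abs(x-.647)<.03)&(abs(y+.01)<.03)&(Z>.145)&(Z<.2);print("stub",m.sum(),W[m].min(0),W[m].max(0),np.median(Z[m]))
m=((Z>.035)&(Z<.08)&(g<60)&(x<.57)&(x>.4)&(y>-.05)&(y<.12)).astype(np.uint8)
n,l,st,ce=cv2.connectedComponentsWithStats(m)
th=np.deg2rad(-16.5);ex=np.array([np.cos(th),np.sin(th)]);ey=np.array([-ex[1],ex[0]])
post=np.array([.5912,.0065])
for i in range(1,n):
    if st[i,4]>100:
        p=W[l==i];q=p[:,:2]-post;X=q@ex;Y=q@ey
        print("handle",st[i,4],p.mean(0).round(4),"X",X.min(),X.max(),[(k,np.median(Y[abs(X+k)<.003]).round(4)) for k in(.07,.08,.09,.1,.11,.12,.13)])
E
```

```text
12.775 [ 0.6362171  -0.11417575  0.27305669] [-3.14089587e+00 -9.60987489e-04  1.47349313e+00]
stub 811 [ 0.63434739 -0.02195487  0.14532424] [0.65857492 0.00205608 0.15942124] 0.1572772672693789
handle 1108 [0.4984 0.0593 0.0603] X -0.15483003558643443 -0.05464706818753966 [(0.07, np.float64(0.0208)), (0.08, np.float64(0.0227)), (0.09, np.float64(0.0236)), (0.1, np.float64(0.0249)), (0.11, np.float64(0.0253)), (0.12, np.float64(0.0261)), (0.13, np.float64(0.0269))]
handle 998 [0.485  0.0081 0.0602] X -0.15245432373459744 -0.05007440626247849 [(0.07, np.float64(-0.0246)), (0.08, np.float64(-0.0263)), (0.09, np.float64(-0.0282)), (0.1, np.float64(-0.0294)), (0.11, np.float64(-0.0297)), (0.12, np.float64(-0.0309)), (0.13, np.float64(-0.0321))]
```

View pics/w4.png

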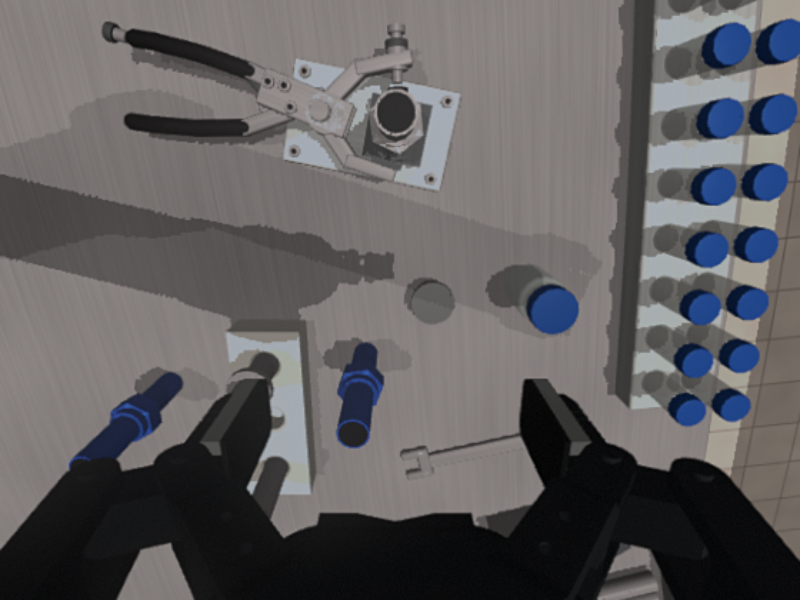

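The stub's top is at 0.157 m, so it stands home, at (395,110) in view, and the jaws are open. The handle grip points are 54 mm apart as expected, with their midpoint at (0.4946, 0.0327). I'll turn to line up with the fixture's y and move over them.

Request:
{"name": "apply_moves", "arguments": {
  "series": [
    {"grip": 1,"tx": 0,"ty": 0,"tz": 0,"twist": -0.1725},
    {"grip": 1,"tx": 0,"ty": 0,"tz": 0,"twist": -0.1725},
    {"grip": 1,"tx": 0,"ty": 0,"tz": 0,"twist": -0.1725},
    {"grip": 1,"tx": 0,"ty": 0,"tz": 0,"twist": -0.1725},
    {"grip": 1,"tx": 0,"ty": 0,"tz": 0,"twist": -0.1725},
    {"grip": 1,"tx": 0,"ty": 0,"tz": 0,"twist": -0.1725},
    {"grip": 1,"tx": 0,"ty": 0,"tz": 0,"twist": -0.1725},
    {"grip": 1,"tx": 0,"ty": 0,"tz": 0,"twist": -0.1725},
    {"grip": 1,"tx": 0,"ty": 0,"tz": 0,"twist": 0},
    {"grip": 1,"tx": 0.0443,"ty": 0.0251,"tz": 0,"twist": 0},
    {"grip": 1,"tx": 0.0443,"ty": 0.0251,"tz": 0,"twist": 0},
    {"grip": 1,"tx": 0.0443,"ty": 0.0251,"tz": 0,"twist": 0},
    {"grip": 1,"tx": 0.0443,"ty": 0.0251,"tz": 0,"twist": 0},
    {"grip": 1,"tx": 0,"ty": 0,"tz": 0.05,"twist": 0},
    {"grip": 1,"tx": 0,"ty": 0,"tz": 0.05,"twist": 0},
    {"grip": 1,"tx": 0,"ty": 0,"tz": 0.04,"twist": 0},
    {"grip": 1,"tx": 0,"ty": 0,"tz": 0,"twist": 0},
    {"grip": 1,"tx": 0,"ty": 0,"tz": 0,"twist": 0}
  ],
  "newtons": 20
}}

```text
t: 15.02
position: [0.496, 0.0316, 0.1348]
orientation: [3.141, 0.002, 2.851]
force: [0.4, -0.7, 0.7]
width: 0.0856
gripper_force: 0.0
```

```bash
python3 - <<'E'
from h import *
c=camera("wrist");s=state();print(s["t"],s["position"],s["orientation"],s["qpos"])
save("pics/w5.png",cv2.resize(c["frame"],(800,600)))
t=np.array([.4946,.0327,.031])-s["position"];y=s["orientation"][2]
print("d tool",t@[np.cos(y),np.sin(y),0],t@[np.sin(y),-np.cos(y),0],-t[2])
E
```

```text
15.075 [0.49634921 0.03156367 0.13517545] [3.14017747e+00 2.68688500e-03 2.85125300e+00] [-0.37903701  0.34682616  0.29585709  2.07026106 -0.14779578  0.7408818
  1.28970481]
d tool 0.0020013061472481377 0.000588009150124134 0.10417545481086338
```

View pics/w5.png

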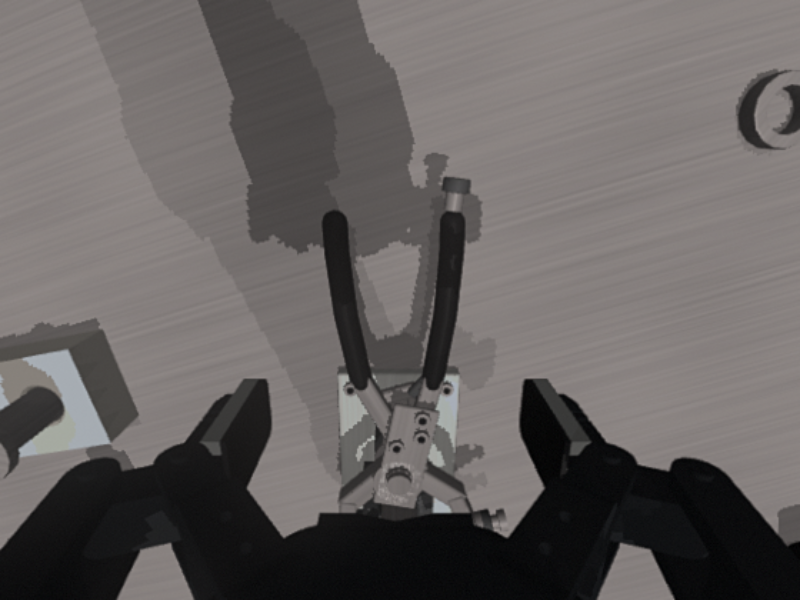

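The handles at (343,290) and (450,290) sit centred between the open fingers at (265,400) and (525,400). I'll descend around them without touching.

Request:
{"name": "apply_moves", "arguments": {
  "series": [
    {"grip": 1,"tx": 0.002,"ty": 0.0005,"tz": 0.03,"twist": 0},
    {"grip": 1,"tx": 0,"ty": 0,"tz": 0.03,"twist": 0},
    {"grip": 1,"tx": 0,"ty": 0,"tz": 0.025,"twist": 0},
    {"grip": 1,"tx": 0,"ty": 0,"tz": 0.019,"twist": 0},
    {"grip": 1,"tx": 0,"ty": 0,"tz": 0,"twist": 0},
    {"grip": 0.92,"tx": 0,"ty": 0,"tz": 0,"twist": 0},
    {"grip": 0.86,"tx": 0,"ty": 0,"tz": 0,"twist": 0},
    {"grip": 0.86,"tx": 0,"ty": 0,"tz": 0,"twist": 0}
  ],
  "newtons": 20
}}

```text
t: 16.08
position: [0.4937, 0.0324, 0.0303]
orientation: [3.141, 0.001, 2.852]
force: [-0.3, 0.5, 0.8]
width: 0.0736
gripper_force: 0.0
```

Request:
{"name": "apply_moves", "arguments": {
  "series": [
    {"grip": 0.85,"tx": 0,"ty": 0,"tz": 0,"twist": 0},
    {"grip": 0.84,"tx": 0,"ty": 0,"tz": 0,"twist": 0},
    {"grip": 0.83,"tx": 0,"ty": 0,"tz": 0,"twist": 0},
    {"grip": 0.82,"tx": 0,"ty": 0,"tz": 0,"twist": 0},
    {"grip": 0.81,"tx": 0,"ty": 0,"tz": 0,"twist": 0},
    {"grip": 0.8,"tx": 0,"ty": 0,"tz": 0,"twist": 0},
    {"grip": 0.79,"tx": 0,"ty": 0,"tz": 0,"twist": 0},
    {"grip": 0.78,"tx": 0,"ty": 0,"tz": 0,"twist": 0},
    {"grip": 0.77,"tx": 0,"ty": 0,"tz": 0,"twist": 0},
    {"grip": 0.76,"tx": 0,"ty": 0,"tz": 0,"twist": 0}
  ]
}}

```text
t: 17.32
position: [0.4932, 0.0322, 0.0295]
orientation: [3.142, 0.0, 2.852]
force: [0.8, 0.8, -0.1]
width: 0.0649
gripper_force: 0.4
```

Request:
{"name": "apply_moves", "arguments": {
  "series": [
    {"grip": 0.75,"tx": 0,"ty": 0,"tz": 0,"twist": 0},
    {"grip": 0.74,"tx": 0,"ty": 0,"tz": 0,"twist": 0},
    {"grip": 0.73,"tx": 0,"ty": 0,"tz": 0,"twist": 0}
  ]
}}

```text
t: 17.7
position: [0.4932, 0.0322, 0.0295]
orientation: [3.142, 0.0, 2.852]
force: [0.2, -0.3, 0.5]
width: 0.0627
gripper_force: 0.7
```

Request:
{"name": "apply_moves", "arguments": {
  "series": [
    {"grip": 0.72,"tx": 0,"ty": 0,"tz": 0,"twist": 0},
    {"grip": 0.71,"tx": 0,"ty": 0,"tz": 0,"twist": 0},
    {"grip": 0.7,"tx": 0,"ty": 0,"tz": 0,"twist": 0},
    {"grip": 0.69,"tx": 0,"ty": 0,"tz": 0,"twist": 0}
  ]
}}

```text
t: 18.2
position: [0.4931, 0.0321, 0.0296]
orientation: [-3.141, -0.0, 2.852]
force: [-2.2, -1.1, 2.3]
width: 0.0591
gripper_force: 2.5
```

Request:
{"name": "apply_moves", "arguments": {
  "series": [
    {"grip": 0.68,"tx": 0,"ty": 0,"tz": 0,"twist": 0},
    {"grip": 0.67,"tx": 0,"ty": 0,"tz": 0,"twist": 0},
    {"grip": 0.66,"tx": 0,"ty": 0,"tz": 0,"twist": 0}
  ]
}}

```text
t: 18.58
position: [0.4929, 0.0323, 0.0297]
orientation: [3.142, -0.001, 2.852]
force: [-1.9, 0.5, 5.9]
width: 0.0565
gripper_force: 5.7
```

Request:
{"name": "apply_moves", "arguments": {
  "series": [
    {"grip": 0.65,"tx": 0,"ty": 0,"tz": 0,"twist": 0},
    {"grip": 0.64,"tx": 0,"ty": 0,"tz": 0,"twist": 0},
    {"grip": 0.63,"tx": 0,"ty": 0,"tz": 0,"twist": 0}
  ]
}}

```text
t: 18.95
position: [0.4929, 0.0325, 0.0299]
orientation: [3.141, -0.001, 2.852]
force: [-2.6, 0.6, 9.0]
width: 0.0541
gripper_force: 7.6
```

The force builds smoothly, but the pads are swinging forward and pushing the handles down (9 N on z). I'll back the tool off slightly while closing.

Request:
{"name": "apply_moves", "arguments": {
  "series": [
    {"grip": 0.63,"tx": 0,"ty": 0,"tz": -0.0008,"twist": 0},
    {"grip": 0.62,"tx": 0,"ty": 0,"tz": -0.0003,"twist": 0},
    {"grip": 0.61,"tx": 0,"ty": 0,"tz": -0.0003,"twist": 0}
  ]
}}

```text
t: 19.32
position: [0.4925, 0.0323, 0.0305]
orientation: [-3.141, -0.001, 2.852]
force: [-2.2, 0.3, -1.9]
width: 0.0522
gripper_force: 7.5
```

Request:
{"name": "apply_moves", "arguments": {
  "series": [
    {"grip": 0.605,"tx": 0,"ty": 0,"tz": -0.0002,"twist": 0},
    {"grip": 0.6,"tx": 0,"ty": 0,"tz": -0.0002,"twist": 0},
    {"grip": 0.595,"tx": 0,"ty": 0,"tz": -0.0002,"twist": 0}
  ]
}}

```text
t: 19.7
position: [0.4924, 0.0322, 0.0311]
orientation: [-3.141, -0.002, 2.852]
force: [-4.1, 0.1, -4.2]
width: 0.0513
gripper_force: 7.7
```

Request:
{"name": "apply_moves", "arguments": {
  "series": [
    {"grip": 0.59,"tx": 0,"ty": 0,"tz": 0,"twist": 0},
    {"grip": 0.585,"tx": 0,"ty": 0,"tz": 0,"twist": 0},
    {"grip": 0.58,"tx": 0,"ty": 0,"tz": 0,"twist": 0}
  ]
}}

```text
t: 20.08
position: [0.4922, 0.0323, 0.0313]
orientation: [-3.141, -0.002, 2.852]
force: [-5.3, -0.1, -3.2]
width: 0.0502
gripper_force: 7.6
```

Request:
{"name": "apply_moves", "arguments": {
  "series": [
    {"grip": 0.575,"tx": 0,"ty": 0,"tz": 0,"twist": 0},
    {"grip": 0.57,"tx": 0,"ty": 0,"tz": 0,"twist": 0},
    {"grip": 0.565,"tx": 0,"ty": 0,"tz": 0,"twist": 0}
  ]
}}

```text
t: 20.45
position: [0.4923, 0.0326, 0.0315]
orientation: [-3.142, -0.002, 2.852]
force: [-6.0, -0.2, 0.3]
width: 0.048
gripper_force: 6.9
```

Request:
{"name": "apply_moves", "arguments": {
  "series": [
    {"grip": 0.56,"tx": 0,"ty": 0,"tz": 0,"twist": 0},
    {"grip": 0.555,"tx": 0,"ty": 0,"tz": 0,"twist": 0}
  ]
}}

```text
t: 20.7
position: [0.4923, 0.0327, 0.0316]
orientation: [3.141, -0.002, 2.852]
force: [-6.0, 2.2, 1.1]
width: 0.0476
gripper_force: 6.4
```

Past the peak and falling, so I go in small steps until the force vanishes.

Request:
{"name": "apply_moves", "arguments": {
  "series": [
    {"grip": 0.55,"tx": 0,"ty": 0,"tz": 0,"twist": 0},
    {"grip": 0.545,"tx": 0,"ty": 0,"tz": 0,"twist": 0}
  ]
}}

```text
t: 20.95
position: [0.4923, 0.0329, 0.0317]
orientation: [3.141, -0.002, 2.853]
force: [-6.5, 2.1, 2.5]
width: 0.0467
gripper_force: 5.6
```

Request:
{"name": "apply_moves", "arguments": {
  "series": [
    {"grip": 0.54,"tx": 0,"ty": 0,"tz": 0,"twist": 0},
    {"grip": 0.535,"tx": 0,"ty": 0,"tz": 0,"twist": 0}
  ]
}}

```text
t: 21.2
position: [0.4925, 0.033, 0.0317]
orientation: [3.141, -0.001, 2.853]
force: [-5.7, 2.0, 2.1]
width: 0.0459
gripper_force: 4.7
```

Request:
{"name": "apply_moves", "arguments": {
  "series": [
    {"grip": 0.53,"tx": 0,"ty": 0,"tz": 0,"twist": 0},
    {"grip": 0.525,"tx": 0,"ty": 0,"tz": 0,"twist": 0}
  ]
}}

```text
t: 21.45
position: [0.4932, 0.0329, 0.0318]
orientation: [3.141, -0.0, 2.853]
force: [-4.7, 2.1, -0.5]
width: 0.0449
gripper_force: 3.5
```

Request:
{"name": "apply_moves", "arguments": {
  "series": [
    {"grip": 0.52,"tx": 0,"ty": 0,"tz": 0,"twist": 0},
    {"grip": 0.515,"tx": 0,"ty": 0,"tz": 0,"twist": 0}
  ]
}}

```text
t: 21.7
position: [0.4941, 0.0324, 0.0319]
orientation: [3.141, 0.002, 2.852]
force: [-2.6, 2.1, 0.1]
width: 0.0442
gripper_force: 2.0
```

Request:
{"name": "apply_moves", "arguments": {
  "series": [
    {"grip": 0.51,"tx": 0,"ty": 0,"tz": 0,"twist": 0},
    {"grip": 0.506,"tx": 0,"ty": 0,"tz": 0,"twist": 0}
  ]
}}

```text
t: 21.95
position: [0.4944, 0.032, 0.0319]
orientation: [3.141, 0.002, 2.852]
force: [-0.8, -0.1, -0.0]
width: 0.0433
gripper_force: 0.4
```

Request:
{"name": "apply_moves", "arguments": {
  "series": [
    {"grip": 0.503,"tx": 0,"ty": 0,"tz": 0,"twist": 0},
    {"grip": 0.503,"tx": 0,"ty": 0,"tz": 0,"twist": 0}
  ]
}}

```text
t: 22.2
position: [0.4938, 0.032, 0.0317]
orientation: [3.141, 0.001, 2.852]
force: [0.2, 0.4, -0.5]
width: 0.0432
gripper_force: 0.1
```

Request:
{"name": "apply_moves", "arguments": {
  "series": [
    {"grip": 0.499,"tx": 0,"ty": 0,"tz": 0,"twist": 0},
    {"grip": 0.499,"tx": 0,"ty": 0,"tz": 0,"twist": 0}
  ]
}}

```text
t: 22.45
position: [0.4932, 0.0322, 0.0315]
orientation: [-3.142, 0.0, 2.852]
force: [0.4, 0.2, 0.1]
width: 0.0427
gripper_force: 0.0
```

```bash
python3 - <<'E'
from h import *
for n in("scene","top"):
    c=camera(n);W=cloud(c);g=c["frame"].max(-1);x,y,Z=np.moveaxis(W,-1,0)
    th=np.deg2rad(-16.5);ex=np.array([np.cos(th),np.sin(th)]);ey=np.array([-ex[1],ex[0]])
    q=W[...,:2]-[.5912,.0065];X=q@ex;Y=q@ey
    for k in(.115,.125,.135,.145):
        m=(abs(X+k)<.005)&(abs(Y)<.05)&(Z>.045)&(Z<.07)&(g<60)
        print(n,k,m.sum(),"A",np.median(Y[m&(Y>0)]),"B",np.median(Y[m&(Y<0)]))
E
```

```text
scene 0.115 24 A nan B -0.011290070942195887
scene 0.125 12 A nan B -0.012148507599481566
scene 0.135 1 A nan B -0.016126176281298837
scene 0.145 4 A 0.012698173159052193 B nan
top 0.115 0 A nan B nan
top 0.125 0 A nan B nan
top 0.135 0 A nan B nan
top 0.145 0 A nan B nan
  return _methods._mean(a, axis=axis, dtype=dtype,
  ret = ret.dtype.type(ret / rcount)
```

The force has gone to zero, so the handles have run on by themselves. I'll open a little and feel whether they follow.

Request:
{"name": "apply_moves", "arguments": {
  "series": [
    {"grip": 0.52,"tx": 0,"ty": 0,"tz": 0,"twist": 0},
    {"grip": 0.54,"tx": 0,"ty": 0,"tz": 0,"twist": 0},
    {"grip": 0.56,"tx": 0,"ty": 0,"tz": 0,"twist": 0},
    {"grip": 0.58,"tx": 0,"ty": 0,"tz": 0,"twist": 0},
    {"grip": 0.58,"tx": 0,"ty": 0,"tz": 0,"twist": 0}
  ]
}}

```text
t: 23.18
position: [0.4932, 0.0322, 0.0315]
orientation: [3.142, 0.0, 2.852]
force: [0.0, 0.5, 0.1]
width: 0.0494
gripper_force: 0.0
```

No force follows, so the clamp is locked. I'll open, retreat straight up and look.

Request:
{"name": "apply_moves", "arguments": {
  "series": [
    {"grip": 0.75,"tx": 0,"ty": 0,"tz": 0,"twist": 0},
    {"grip": 1,"tx": 0,"ty": 0,"tz": 0,"twist": 0},
    {"grip": 1,"tx": 0,"ty": 0,"tz": 0,"twist": 0},
    {"grip": 1,"tx": 0,"ty": 0,"tz": 0,"twist": 0},
    {"grip": 1,"tx": 0,"ty": 0,"tz": -0.03,"twist": 0},
    {"grip": 1,"tx": 0,"ty": 0,"tz": -0.05,"twist": 0},
    {"grip": 1,"tx": 0,"ty": 0,"tz": -0.05,"twist": 0},
    {"grip": 1,"tx": 0,"ty": 0,"tz": -0.05,"twist": 0},
    {"grip": 1,"tx": 0.04,"ty": 0,"tz": -0.03,"twist": 0},
    {"grip": 1,"tx": 0,"ty": 0,"tz": 0,"twist": 0},
    {"grip": 1,"tx": 0,"ty": 0,"tz": 0,"twist": 0}
  ]
}}

```text
t: 24.55
position: [0.4549, 0.0436, 0.2414]
orientation: [3.141, 0.0, 2.852]
force: [0.6, 0.1, -0.2]
width: 0.0852
gripper_force: 0.0
```

```bash
python3 - <<'E'
from h import *
c=camera("scene");W=cloud(c);g=c["frame"].max(-1);x,y,Z=np.moveaxis(W,-1,0)
th=np.deg2rad(-16.5);ex=np.array([np.cos(th),np.sin(th)]);ey=np.array([-ex[1],ex[0]])
q=W[...,:2]-[.5912,.0065];X=q@ex;Y=q@ey
for k in(.09,.1,.11):
    m=(abs(X+k)<.005)&(abs(Y)<.05)&(Z>.045)&(Z<.07)&(g<70)
    print(k,m.sum(),np.sort(Y[m]).round(3)[::4])
m=(abs(x-.647)<.03)&(abs(y+.01)<.03)&(Z>.145)&(Z<.2);print("stub",m.sum(),W[m].min(0),W[m].max(0))
save("pics/s3.png",cv2.resize(c["frame"][130:270,180:367],(800,600)))
E
```

```text
0.09 35 [-0.017 -0.014 -0.013 -0.01  -0.009  0.01   0.011  0.015  0.015]
0.1 32 [-0.02  -0.015 -0.01  -0.008  0.008  0.011  0.014  0.016]
0.11 36 [-0.017 -0.013 -0.011 -0.009 -0.007  0.01   0.012  0.014  0.016]
stub 138 [ 0.63713673 -0.02558773  0.14510769] [ 0.66292773 -0.00152752  0.16012725]
```

View pics/s3.png

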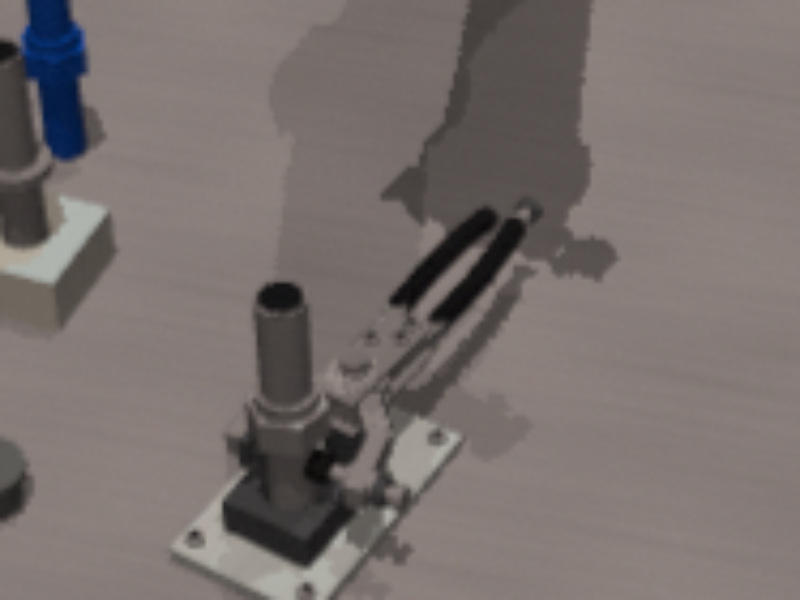

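The handles, at (445,260) and (480,270), stay shut about 26 mm apart. The stub at (285,400) stands upright with the jaws closed on it. Handing in.

```bash
python3 -c "from bench import close_job;print(close_job())"
```

```text
the job is handed in; nothing more can be done
None
```

The job is handed in: the hexagon-nut stub stands home and upright in the nest with the clamp locked on it by itself (about 7.7 N peak pad force), though the hand-in returned no verdict and I could not measure the jaw's grip on the stub.

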